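Take a reference reading on the slide gauge

ROBOT

A 6-joint arm with a two-finger parallel gripper is mounted at the origin on a cart in front of the work surface, level with it; the furniture and walls round the work are solid. World frame = base frame: x ahead of the robot, y to its left, z up, the work surface at z = 0. Lengths are in m, angles in degrees, forces in N, time in s.
With the tool pointing down it reaches from about 0.4 to 0.825 m from the base axis. Payload 7 kg.
Tool frame: the origin (TCP) lies between the finger pads; the fingertips stand 14 mm ahead of it and the grasp point (between the pads) lies 5 mm behind it (r.tips_ahead is the distance from the TCP to the fingertips, in m); z points along the fingers, y is the direction in which the jaws open and shut (so a half turn about z gives the same grasp; the last joint's range is limited). The gripper opens to 88 mm and grips with 3 to 60 N. Pads are 19 mm wide; open, the fingers measure 130 mm over their backs; the gripper's body (78 mm by 193 mm) begins 47 mm behind the grasp point.
Start: joints at [82.741, 20.546, 0.682, 0, -70.136, -16.507], TCP at [0.272, 0.618, 0.241] pointing down, gripper open.
Joint ranges: [-176.03, 176.03], [-82.01, 121.73], [-58.28, 71.71], [-173.87, 95.51], [-174.79, -0.11], [-173.66, 173.66]. Speed limits (degrees/s): [136.94, 136.94, 172.46, 180, 180, 180].

INTERFACE

Orientations are given as [roll, pitch, yaw] about the fixed x, y, z axes, in that order (R = Rz(yaw) Ry(pitch) Rx(roll)).
In Python, from plant import r gives the robot as it stands.
- The arm moves only by the tool apply_moves, never from a script. Its arguments are lists of equal length, an entry for each row: "slide": the shift along the tool's x, y, z as a fraction of full scale, a list of three; "turn": the turn, a rotation vector about the tool's x, y, z as a fraction of full scale, a list of three; "jaw": the closure, from 0 (fully open) to 1 (shut). In form: {"slide": [[dx, dy, dz], ...], "turn": [[wx, wy, wz], ...], "jaw": [jaw, ...]}. A call has 1 to 8 rows; each row shifts and turns the commanded pose from where the row before left it, along the tool's axes as they then stand; what a row does not reach is not made up. Full scale, the value 1, is 0.1 m for a shift and 1.5 rad for a turn. A row lasts 1/10 s, in which the tool goes at most 50 mm and 8.59 degrees, less where a joint would pass 70% of its speed; a pose out of reach is approached as far as the arm can. A call with a number of a shift or a turn outside -1 to 1 is refused whole. A call with a gripper value outside its range is refused whole. The fingers move at their own pace and stop on an object; "newtons" is the grip in N (left out, the last holds). Time passes only in rows, so rows that do not move let the fingers close. It gives the time, the measured TCP pose, the force and the opening at its end, in the units of the state.
- r.get_state(): the state, without advancing time (a new reading comes with each control period).
- r.capture(name): name is "side" or "top" or "wrist"; returns a dict with "pixels" (480x640x3 uint8, blue, green, red), "depth" (480x640 float32, m along the optical axis (not along the pixel's ray), 0 where there is no reading), "fx", "fy", "cx", "cy" (pixels), "dist_coeffs" ([k1, k2, p1, p2, k3] as OpenCV has them; the pictures are not rectified), "rvec" (rotation vector, rad) and "tvec" (3), from world to camera coordinates, as OpenCV has them. Camera axes: x right, y down, z forward; pixel columns grow to the right and rows downward; lengths in m; the calibration is good to about 2 mm. A picture is of the moment at which its call begins.
- r.close_job(): hands the job in, once; it reports no verdict.
The state is a dict: "time_s": time; "joints": joint angles; "qd": joint speeds; "joint_torque": joint torques, N m; "tcp_pos": TCP position; "eef_rot": TCP orientation; "contact_force": force on the tool from outside, world axes, zero at the start; "moment": the same for the moment, N m; "gripper_width": finger opening in m.
Only numpy, scipy, OpenCV 4.12 (cv2) and the standard library are available. Lean on these libraries where they do the work, as an engineer would, in place of code of your own. Each camera call takes 0.05 s, during which the arm holds its last target.

TASK

Take a reference reading on the bench slide gauge: on its readout press the round key, then the square key, then the long bar key, each fully down and let up again before the next. Only then take the carriage by its upright post and slide it along the rail, away from the end where it is parked, until you feel its spring ball click into the notch of the steel strip. Finish there, still gripping the post with the carriage standing still in the notch (do not let go at the end), and leave the carton, the tape roll and the jar where they are.

Things in the scene. Friction and masses are not known exactly. Their poses are not given: they have to be found in the camera images.
- rail: slide gauge fixed to the bench: aluminium base plate 84 x 340 mm, 12 mm thick, with a 34 mm high end block at each end, its long side running left to right. Origin at the centre of its underside; y axis along the rail, to the left as the robot sees it; x away from the robot; z up.
- carriage (a joint): travel of the carriage along the rail in m: 0 at the left end stop, growing to the right (the rail's -y direction) to 0.16 at the right end stop. It starts between 0 and 0.04 and runs with about 2 N of friction. The carriage is a black block 66 mm across the rail and 70 mm along it, its top 42 mm above the bench.
- post (a point): the carriage's upright round aluminium post, 18 mm in diameter, standing on the carriage from 42 to 86 mm above the bench (a 28 mm collar covers its lowest 3 mm). Origin on its axis at grip height, 72 mm above the bench; 10 mm to the robot's side of the rail's centre line. y along the rail like the rail's y, z up. It slides with the carriage and cannot turn or lift.
- ball (a joint): travel of the carriage's spring ball in m: about 0.001 while it rides on the strip, 0.003 down in the notch. The notch is at a carriage travel between 0.070 and 0.130, different each time, to be found by feel: in it the carriage has about 2 mm of free play either way, then resists with about 15 N before the ball climbs out; travel goes on beyond.
- cap_top (a point): top of the ball plunger's dark steel cap, 14 mm in diameter, on the carriage's top 32 mm beyond the post; 50 mm above the bench while the ball rides, 2 mm lower in the notch. The steel strip under it, 12 mm wide, lies on the base plate along the rail; its one notch is an 11 mm gap.
- readout: readout unit fixed to the bench on the left of the rail: grey box 120 mm deep (x), 170 mm wide (y), 26 mm high, with a dark blank display on its far half and three light keys in a row along y on its near half, 52 mm apart, in an order that changes. Origin at the centre of its underside; x away from the robot, y left, z up.
- key_round_top (a point): centre of the top face of the round key, 24 mm in diameter; top 38 mm above the bench when up
- key_round (a joint): how far the round key is pressed in m: 0 up, 0.006 fully down (about 5 N); it springs back up
- key_square_top (a point): centre of the top face of the square key, 22 x 22 mm; top 38 mm above the bench when up
- key_square (a joint): how far the square key is pressed in m: 0 up, 0.006 fully down (about 5 N); it springs back up
- key_bar_top (a point): centre of the top face of the long bar key, 42 mm along the readout's x, 14 mm along its y; top 38 mm above the bench when up
- key_bar (a joint): how far the bar key is pressed in m: 0 up, 0.006 fully down (about 5 N); it springs back up
- carton_mid (a point): centre of a small carton, 50 x 62 x 55 mm, loose, to the right of the rail; leave it alone
- tape_roll_mid (a point): centre of a tape roll lying flat, 60 mm in diameter, 12 mm high, loose, behind the rail; leave it alone
- jar_mid (a point): centre of a flux jar, 44 mm in diameter, 47 mm high, loose, behind the readout; leave it alone

How it is judged (in metres and radians):
On the way, in this order (a step that is already met when the one before it is completed fails the run):
1. the round key is pressed down, the other keys up and the carriage still parked (value of joint key_round above 0.004 m and value of joint each of key_square, key_bar below 0.0015 m and distance of post from where it was at the start of the episode below 0.015 m), for 0.05 s.
2. then the square key is pressed down, the other keys up and the carriage still parked (value of joint key_square above 0.004 m and value of joint each of key_round, key_bar below 0.0015 m and distance of post from where it was at the start of the episode below 0.015 m), for 0.05 s.
3. then the bar key is pressed down, the other keys up and the carriage still parked (value of joint key_bar above 0.004 m and value of joint each of key_round, key_square below 0.0015 m and distance of post from where it was at the start of the episode below 0.015 m), for 0.05 s.
4. then the carriage is slid by its post until the ball has dropped into the notch (value of joint ball above 0.0018 m and contact force between the fingers and carriage above 2 N), for 0.2 s.
At the end, for the whole second after the job is handed in: The carriage stands still with its ball in the notch (joint over 0.0018; 0.003 seated), the post gripped between the fingers (over 2 N, grasp point within 17 mm of its axis, 25 mm of its grip point), all keys up, and the carton, tape roll and jar within 20 mm of where they stood (all of step 4 and velocity of joint carriage between -0.01 and 0.01 m/s and horizontal distance between the grasp point and post below 0.017 m and distance between the grasp point and post below 0.025 m and value of joint each of key_round, key_square, key_bar below 0.0015 m and distance of each of carton_mid, tape_roll_mid, jar_mid from where it was at the start of the episode below 0.02 m); the arm keeps its last pose, push and grip.
It fails at once if two keys are pressed at the same time (value of joint each of key_round, key_square above 0.003 m or value of joint each of key_square, key_bar above 0.003 m or value of joint each of key_round, key_bar above 0.003 m).
It fails at once if a bystander is knocked away (distance of any of carton_mid, tape_roll_mid, jar_mid from where it was at the start of the episode above 0.03 m).
It also fails if it takes over 48 s, if anything falls off the work surface, if the arm or the gripper's body presses on something with over 40 N, if the wrist force passes 120 N, or if a joint passes its speed limit or range.

## Working session

There is one attempt and no reset: what is moved stays moved. The work goes in short steps, Python scripts to look and compute and a tool call to move; the robot and the scene stay as the last step left them, time stands still between calls to the robot, and variables do not carry over. Pictures are saved under pics/ and viewed, and the job is handed in when it is done.

Besides the shell and the picture viewer there is one more tool, called as name(argument=value, ...), one argument or row to a line, values as JSON. apply_moves: Moves the arm, as the interface text tells. Shift numbers are shares of 0.1 m and turn numbers shares of 1.5 rad, none past 1 either way. Its arguments: {"type":"object","properties":{"slide":{"type":"array"},"turn":{"type":"array"},"jaw":{"type":"array"},"newtons":{"type":"number"}},"required":["slide","turn","jaw"]}

```bash
ls; mkdir -p pics; python3 - <<'E'
from plant import r
import cv2,pickle
print(r.get_state())
for n in ("top","side","wrist"):
    c=r.capture(n); cv2.imwrite(f"pics/{n}0.png",c["pixels"]); pickle.dump(c,open(f"{n}0.pkl","wb"))
    print(n,c["fx"],c["dist_coeffs"],c["rvec"],c["tvec"])
E
```

```text
pics
{'time_s': 0.0, 'joints': array([ 8.27409407e+01,  2.05924298e+01,  6.32477235e-01, -1.91312664e-02,
       -7.01368557e+01, -1.65053702e+01]), 'qd': array([-0.04764725,  0.01620273,  0.03767924, -0.01640555, -0.1326688 ,
       -0.02636214]), 'joint_torque': array([ 4.60474203e-04, -5.82712519e+01,  2.93043101e+01,  6.99726105e+00,
        6.83893843e-03, -1.48835288e-04]), 'tcp_pos': array([0.27186472, 0.61730482, 0.23960472]), 'eef_rot': array([ 1.79902071e+02, -1.02629200e-02, -2.37709362e+01]), 'contact_force': array([0.33716684, 0.42245201, 0.56076726]), 'moment': array([-0.02048077,  0.0049783 ,  0.01714174]), 'gripper_width': 0.0877363896842395}
top 435.4900529648014 [0.02719779 0.         0.         0.         0.        ] [ 2.15781449 -2.10054534  0.15927636] [-0.10044236  0.59446734  1.27687434]
side 538.3577928340123 [0.01856291 0.         0.         0.         0.        ] [ 0.91764179 -2.12791539  1.41462196] [0.31174221 0.27833963 0.91277338]
wrist 351.03176682968433 [0.01245406 0.         0.         0.         0.        ] [-1.61252941  2.47308065  0.37588518] [ 0.67392518 -0.03833324  0.39158143]
```

View pics/top0.png

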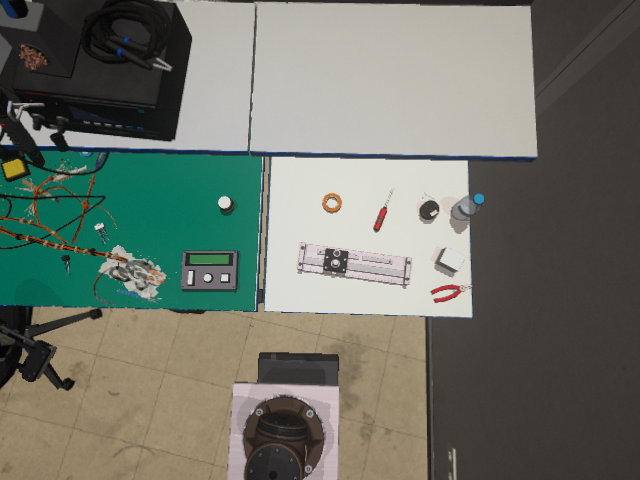

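View pics/side0.png

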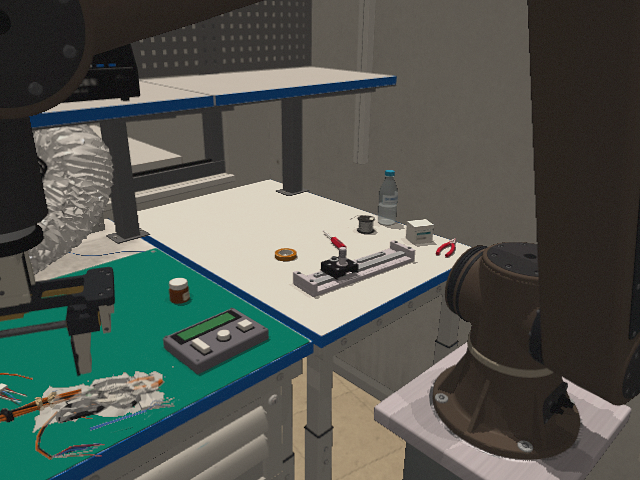

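View pics/wrist0.png

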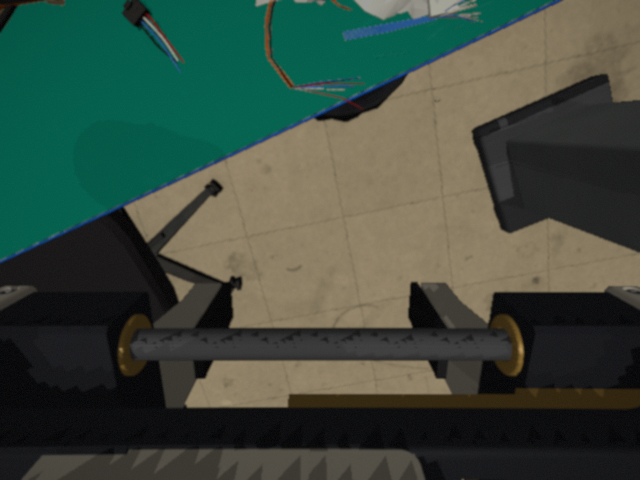

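```bash
cat > h.py <<'E'
import cv2,numpy as np,pickle
def ray(c,u,v):
    K=np.array([[c["fx"],0,c["cx"]],[0,c["fy"],c["cy"]],[0,0,1]])
    p=cv2.undistortPoints(np.array([[[u,v]]],float),K,np.array(c["dist_coeffs"]))[0,0]
    R=cv2.Rodrigues(np.array(c["rvec"]))[0]; t=np.array(c["tvec"]).ravel()
    return -R.T@t, R.T@np.array([p[0],p[1],1])
def at(c,u,v,z):
    o,d=ray(c,u,v); s=(z-o[2])/d[2]; return o+s*d
def proj(c,P):
    K=np.array([[c["fx"],0,c["cx"]],[0,c["fy"],c["cy"]],[0,0,1]])
    return cv2.projectPoints(np.array([P],float),np.array(c["rvec"]),np.array(c["tvec"]),K,np.array(c["dist_coeffs"]))[0][0,0]
def crop(c,x0,y0,w,h,s,fn):
    im=cv2.resize(c["pixels"][y0:y0+h,x0:x0+w],None,fx=s,fy=s,interpolation=cv2.INTER_CUBIC)
    for k in range(0,w,10): cv2.putText(im,str(x0+k),(k*s,8),0,.3,(0,0,255),1); cv2.line(im,(k*s,10),(k*s,16),(0,0,255),1)
    for k in range(0,h,10): cv2.putText(im,str(y0+k),(0,k*s+4),0,.3,(0,0,255),1); cv2.line(im,(20,k*s),(26,k*s),(0,0,255),1)
    cv2.imwrite(fn,im)
E
python3 - <<'E'
from h import *
c=pickle.load(open("top0.pkl","rb"))
crop(c,170,235,80,65,10,"pics/t_read.png")
crop(c,290,235,130,60,6,"pics/t_rail.png")
E
```

```text
(no output)
```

View pics/t_read.png

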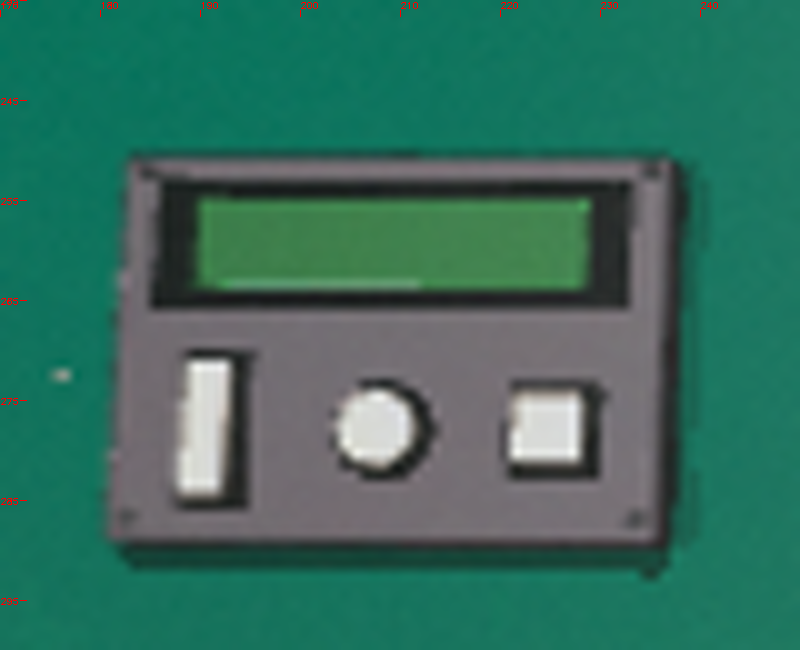

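View pics/t_rail.png

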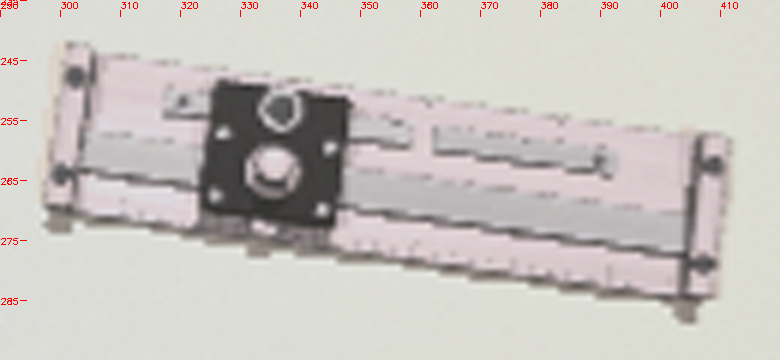

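```bash
python3 - <<'E'
from h import *
c=pickle.load(open("top0.pkl","rb"))
np.set_printoptions(precision=4,suppress=True)
for n,u,v,z in [("bar",190.1,277.3,.038),("round",207.1,277.2,.038),("square",224.05,277.1,.038),
 ("boxTL",182.8,250.7,.026),("boxTR",237.5,250.8,.026),("boxBL",180.5,288.9,.026),("boxBR",236,289,.026),
 ("cap",336.6,252.9,.05),("posttop",335.2,261.6,.086),("notch",359.8,257.2,.016),
 ("railTL",300.2,241.8,.034),("railTR",412,257.3,.034),("railBL",296.5,269.5,.034),("railBR",409,284.5,.034)]:
    print(n,at(c,u,v,z), end=" ")
    uu,vv=int(round(u)),int(round(v)); d=c["depth"][vv,uu]; o,dd=ray(c,u,v); print("depth z",(o+d*dd)[2])
d=c["depth"]
s=pickle.load(open("side0.pkl","rb"))
crop(s,290,230,130,70,6,"pics/s_rail.png"); crop(s,160,300,120,75,6,"pics/s_read.png")
E
```

```text
bar [0.4574 0.2973 0.038 ] depth z 0.0359342733550716
round [0.4591 0.246  0.038 ] depth z 0.03562281179158
square [0.4607 0.1948 0.038 ] depth z 0.0393939445900493
boxTL [0.5391 0.3297 0.026 ] depth z 0.02442201453635784
boxTR [0.5431 0.1613 0.026 ] depth z -0.004329803276224231
boxBL [0.4224 0.3273 0.026 ] depth z 0.004672466797641883
boxBR [0.4264 0.159  0.026 ] depth z 0.012584082071059877
cap [ 0.5417 -0.1432  0.05  ] depth z 0.054285364196996255
posttop [ 0.5116 -0.1386  0.086 ] depth z 0.08893775646177637
notch [ 0.5344 -0.2159  0.016 ] depth z 0.015510799214147886
railTL [ 0.575  -0.0313  0.034 ] depth z 0.0011235632150146113
railTR [ 0.5363 -0.3726  0.034 ] depth z 0.0015085728982595636
railBL [ 0.4897 -0.023   0.034 ] depth z -0.0028711311950981866
railBR [ 0.4539 -0.363   0.034 ] depth z 0.0003601913914856869
```

View pics/s_rail.png

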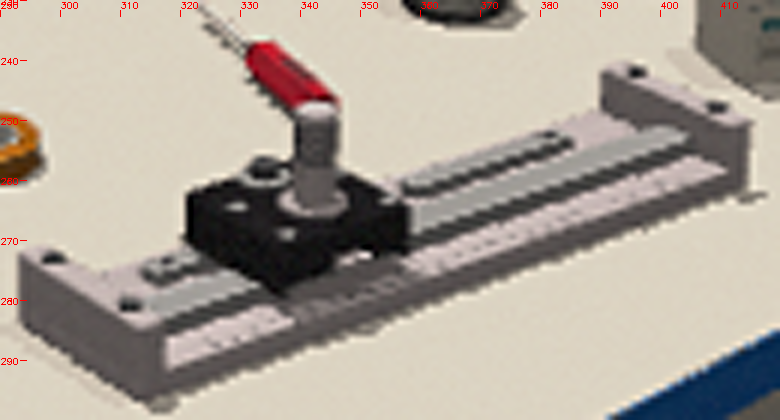

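View pics/s_read.png

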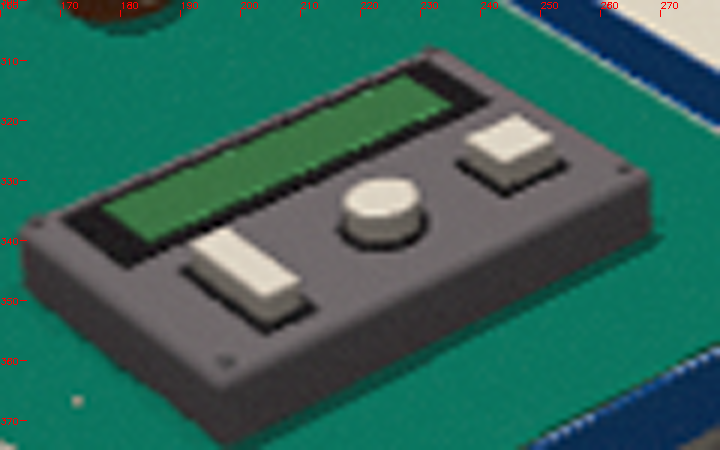

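The top view shows the bar, round and square keys at about (190,277), (207,277) and (224,277), left to right. The post top is at (335,262), the cap at (337,253) and the strip's notch at (360,257), which puts the notch about 73 mm to the right of the ball. I'll keep the jaws along the rail (yaw ≈ -6°) throughout. First step is to turn, shut the jaws and move over the round key.

apply_moves(
  slide=[
    [0,0,0],
    [0,0,0],
    [0,0,0],
    [0.226,0.349,0],
    [0.226,0.349,0],
    [0.226,0.349,0],
    [0.226,0.349,0],
    [0.226,0.349,0],
  ],
  turn=[
    [0,0,-0.068],
    [0,0,-0.068],
    [0,0,-0.068],
    [0,0,0],
    [0,0,0],
    [0,0,0],
    [0,0,0],
    [0,0,0],
  ],
  jaw=[1,1,1,1,1,1,1,1],
  newtons=20,
)

```text
time_s: 0.95
tcp_pos: [0.3658, 0.4303, 0.2404]
eef_rot: [180.0, 0.0, -6.2]
contact_force: [1.4, 1.1, 0.3]
gripper_width: 0.0292
```

```bash
python3 - <<'E'
from h import *
s=pickle.load(open("side0.pkl","rb"))
for n,P,m in [("post",(.5116,-.1386,.086),(342.5,247.3)),("round",(.4591,.246,.038),(223,332.8)),("square",(.4607,.1948,.038),(244.7,323)),("bar",(.4574,.2973,.038),(200.5,343.5)),("cap",(.5417,-.1432,.05),(333.5,258))]:
    print(n,proj(s,P),m)
E
```

```text
post [341.44490027 247.34861759] (342.5, 247.3)
round [222.70008334 331.75539222] (223, 332.8)
square [243.61979556 321.92415302] (244.7, 323)
bar [200.33760247 342.30284539] (200.5, 343.5)
cap [333.5818077  256.47628382] (333.5, 258)
```

apply_moves(
  slide=[
    [0.226,0.349,0],
    [0.226,0.349,0],
    [0.226,0.349,0],
    [0.226,0.349,0.3],
    [0.226,0.349,0.35],
    [0,0,0.4],
    [0,0,0.4],
    [0,0,0],
  ],
  turn=[
    [0,0,0],
    [0,0,0],
    [0,0,0],
    [0,0,0],
    [0,0,0],
    [0,0,0],
    [0,0,0],
    [0,0,0],
  ],
  jaw=[1,1,1,1,1,1,1,1],
)

```text
time_s: 1.75
tcp_pos: [0.4543, 0.247, 0.0945]
eef_rot: [179.6, 0.3, -6.4]
contact_force: [-0.5, -0.9, -0.6]
gripper_width: 0.0006
```

```bash
python3 - <<'E'
from h import *
from plant import r
print(r.get_state())
c=r.capture("side"); crop(c,130,240,160,120,5,"pics/s1.png")
c=r.capture("wrist"); cv2.imwrite("pics/w1.png",c["pixels"])
E
```

```text
{'time_s': 1.75, 'joints': array([ 50.25732448,  14.5208401 , -29.54042206,  -0.08931642,
       -46.47513811,  33.4551577 ]), 'qd': array([ 0.66564154, -3.48793848,  5.36579445,  1.9148079 , -5.92936059,
        0.07711507]), 'joint_torque': array([-1.45095075e-01, -4.26327932e+01,  2.26419389e+01,  5.51269412e+00,
        1.62126370e+00,  1.21674710e-02]), 'tcp_pos': array([0.45428055, 0.24700246, 0.09454312]), 'eef_rot': array([179.5878212 ,   0.34927436,  -6.35058678]), 'contact_force': array([-0.4695539 , -0.87728547, -0.64711552]), 'moment': array([-0.13000089,  0.12943517,  0.00975345]), 'gripper_width': 0.0005626393186868809}
```

View pics/s1.png

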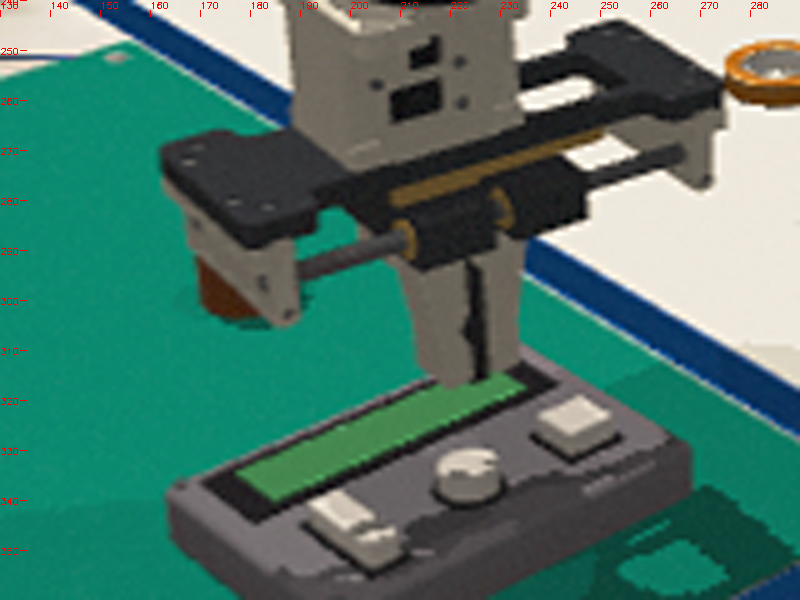

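View pics/w1.png

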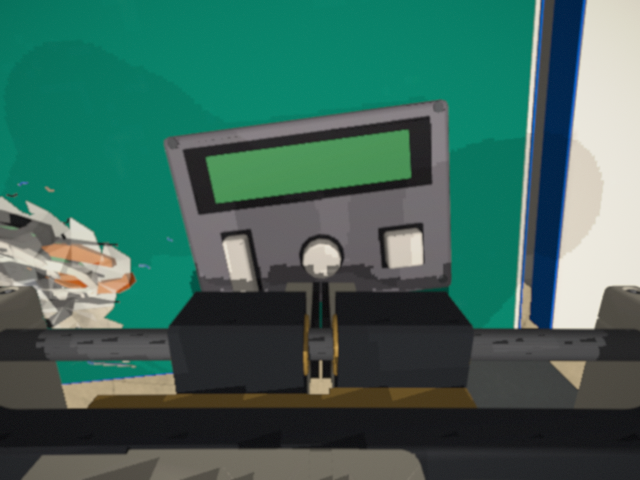

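The closed fingertips are right above the round key: about (322,258) in the wrist picture, lined up laterally with the finger gap at 320. Now lowering.

apply_moves(
  slide=[
    [0,0,0.2],
    [0,0,0.2],
    [0,0,0],
  ],
  turn=[
    [0,0,0],
    [0,0,0],
    [0,0,0],
  ],
  jaw=[1,1,1],
)

```text
time_s: 2.15
tcp_pos: [0.4567, 0.2506, 0.0595]
eef_rot: [180.0, 0.0, -6.2]
contact_force: [-0.5, 0.4, 0.2]
gripper_width: 0.0004
```

apply_moves(
  slide=[
    [0.03,0.045,0.03],
    [0,0,0.06],
    [0,0,0.05],
    [0,0,0],
  ],
  turn=[
    [0,0,0],
    [0,0,0],
    [0,0,0],
    [0,0,0],
  ],
  jaw=[1,1,1,1],
)

```text
time_s: 2.55
tcp_pos: [0.4606, 0.2463, 0.0463]
eef_rot: [-179.9, -0.1, -6.2]
contact_force: [1.1, -0.5, 6.5]
gripper_width: 0.0006
```

apply_moves(
  slide=[
    [0,0,0],
  ],
  turn=[
    [0,0,0],
  ],
  jaw=[1],
)

```text
time_s: 2.65
tcp_pos: [0.4606, 0.2463, 0.0463]
eef_rot: [-179.9, -0.1, -6.2]
contact_force: [2.0, -0.8, 7.0]
gripper_width: 0.0002
```

The round key is down (tip at 32.3 mm, 7 N). Lifting and moving over to the square key.

apply_moves(
  slide=[
    [0,0,-0.15],
    [0,0,-0.15],
    [0.028,0.256,0],
    [0.028,0.256,0],
    [0,0,0],
    [0,0,0.15],
    [0,0,0],
  ],
  turn=[
    [0,0,0],
    [0,0,0],
    [0,0,0],
    [0,0,0],
    [0,0,0],
    [0,0,0],
    [0,0,0],
  ],
  jaw=[1,1,1,1,1,1,1],
)

```text
time_s: 3.35
tcp_pos: [0.4587, 0.1933, 0.0591]
eef_rot: [179.9, 0.1, -6.3]
contact_force: [0.3, 0.0, -0.1]
gripper_width: 0.0005
```

apply_moves(
  slide=[
    [0.01,-0.01,0.08],
    [0,0,0.07],
    [0,0,0],
    [0,0,0],
  ],
  turn=[
    [0,0,0],
    [0,0,0],
    [0,0,0],
    [0,0,0],
  ],
  jaw=[1,1,1,1],
)

```text
time_s: 3.75
tcp_pos: [0.4611, 0.1955, 0.046]
eef_rot: [-180.0, -0.1, -6.2]
contact_force: [-2.9, -0.1, 14.0]
gripper_width: 0.0006
```

apply_moves(
  slide=[
    [0,0,0],
  ],
  turn=[
    [0,0,0],
  ],
  jaw=[1],
)

```text
time_s: 3.85
tcp_pos: [0.4611, 0.1955, 0.0461]
eef_rot: [-180.0, -0.1, -6.2]
contact_force: [-3.1, -0.7, 13.2]
gripper_width: 0.0007
```

The square key is bottomed (13 N). Next is the bar key.

apply_moves(
  slide=[
    [0,0,-0.15],
    [0,0,-0.15],
    [-0.049,-0.336,0],
    [-0.049,-0.336,0],
    [-0.049,-0.336,0],
    [0,0,0],
    [0,0,0.15],
    [0,0,0],
  ],
  turn=[
    [0,0,0],
    [0,0,0],
    [0,0,0],
    [0,0,0],
    [0,0,0],
    [0,0,0],
    [0,0,0],
    [0,0,0],
  ],
  jaw=[1,1,1,1,1,1,1,1],
)

```text
time_s: 4.65
tcp_pos: [0.4556, 0.2957, 0.0583]
eef_rot: [179.8, 0.1, -6.2]
contact_force: [-0.6, -0.1, -0.2]
gripper_width: 0.0005
```

apply_moves(
  slide=[
    [0,0,0],
  ],
  turn=[
    [0,0,0],
  ],
  jaw=[1],
)

```text
time_s: 4.75
tcp_pos: [0.4565, 0.2961, 0.0598]
eef_rot: [179.9, 0.0, -6.2]
contact_force: [-0.6, 0.6, 0.2]
gripper_width: 0.0006
```

apply_moves(
  slide=[
    [0,0,0.08],
    [0,0,0.065],
    [0,0,0],
    [0,0,0],
    [0,0,0],
  ],
  turn=[
    [0,0,0],
    [0,0,0],
    [0,0,0],
    [0,0,0],
    [0,0,0],
  ],
  jaw=[1,1,1,1,1],
)

```text
time_s: 5.25
tcp_pos: [0.4574, 0.297, 0.0463]
eef_rot: [-179.9, -0.1, -6.2]
contact_force: [-0.9, 1.1, 6.5]
gripper_width: 0.0008
```

The bar key is bottomed too. Lift, open and travel to the post.

apply_moves(
  slide=[
    [0,0,-0.3],
    [0,0,-0.4],
    [0,0,-0.4],
    [0.1,0.428,0],
    [0.1,0.428,0],
    [0.1,0.428,0],
    [0.1,0.428,0],
    [0.1,0.428,0],
  ],
  turn=[
    [0,0,0],
    [0,0,0],
    [0,0,0],
    [0,0,0],
    [0,0,0],
    [0,0,0],
    [0,0,0],
    [0,0,0],
  ],
  jaw=[1,1,1,0.2,0.2,0.2,0.2,0.2],
)

```text
time_s: 6.05
tcp_pos: [0.4829, 0.0765, 0.1555]
eef_rot: [-180.0, -0.0, -6.2]
contact_force: [0.9, -0.1, -0.3]
gripper_width: 0.0348
```

apply_moves(
  slide=[
    [0.1,0.428,0],
    [0.1,0.428,0],
    [0.1,0.428,0],
    [0.1,0.428,0],
    [0.1,0.428,0],
    [0,0,0],
    [0,0,0],
  ],
  turn=[
    [0,0,0],
    [0,0,0],
    [0,0,0],
    [0,0,0],
    [0,0,0],
    [0,0,0],
    [0,0,0],
  ],
  jaw=[0.2,0.2,0.2,0.2,0.2,0.2,0.2],
)

```text
time_s: 6.75
tcp_pos: [0.5092, -0.1411, 0.155]
eef_rot: [180.0, 0.1, -6.4]
contact_force: [-0.2, 1.1, 0.2]
gripper_width: 0.0701
```

```bash
python3 - <<'E'
from h import *
from plant import r
c=r.capture("side"); cv2.imwrite("pics/s2.png",c["pixels"])
c=r.capture("wrist"); cv2.imwrite("pics/w2.png",c["pixels"]); pickle.dump(c,open("w2.pkl","wb"))
s=r.get_state(); print(s["time_s"],s["tcp_pos"],s["eef_rot"],s["gripper_width"])
print(proj(c,(.5105,-.139,.086)))
E
```

```text
6.85 [ 0.50941983 -0.13951262  0.15531679] [-1.79996171e+02  2.64136385e-02 -6.24346618e+00] 0.07027997042895877
[318.00067878 256.85056783]
```

View pics/w2.png

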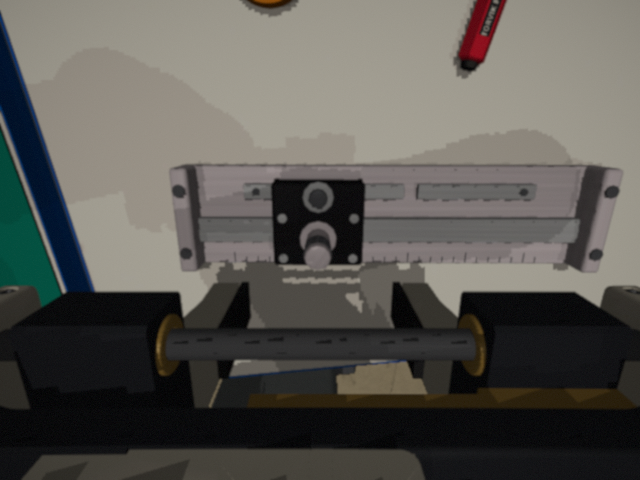

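View pics/s2.png

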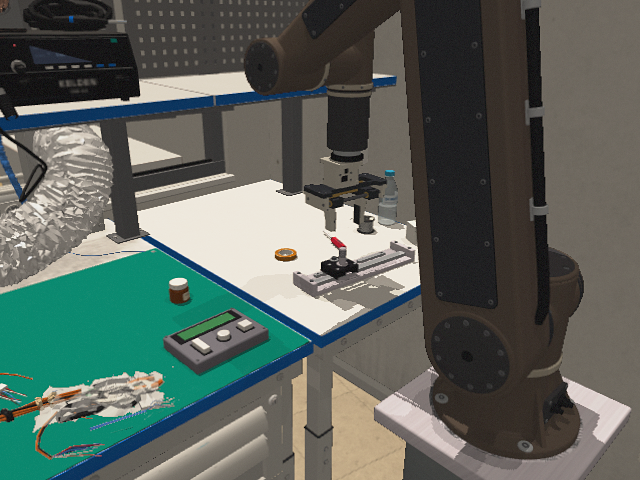

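The post top is at (317,258) in the wrist picture, as predicted. The notch gap is at (410,191). Descending onto the post.

```bash
python3 - <<'E'
from h import *
c=pickle.load(open("w2.pkl","rb"))
a=at(c,318,196.5,.05); 
for z in (.014,.016,.018):
    b=at(c,410.5,191.5,z); print(a,b,(a-b)@np.array([.108,.994,0]))
crop(c,240,160,190,115,4,"pics/w2c.png")
E
```

```text
[ 0.54321596 -0.14243604  0.05      ] [ 0.53238761 -0.21709542  0.014     ] 0.07538089254493482
[ 0.54321596 -0.14243604  0.05      ] [ 0.53278232 -0.21662188  0.016     ] 0.07486756553539353
[ 0.54321596 -0.14243604  0.05      ] [ 0.53317703 -0.21614834  0.018     ] 0.07435423852585227
```

apply_moves(
  slide=[
    [0,0,0.3],
    [0,0,0.3],
    [0,0,0.2],
    [0,0,0.08],
    [0,0,0],
    [0,0,0],
  ],
  turn=[
    [0,0,0],
    [0,0,0],
    [0,0,0],
    [0,0,0],
    [0,0,0],
    [0,0,0],
  ],
  jaw=[0.2,0.2,0.2,0.2,0.2,0.2],
)

```text
time_s: 7.45
tcp_pos: [0.5105, -0.1392, 0.0685]
eef_rot: [180.0, -0.1, -6.2]
contact_force: [0.0, 0.3, -0.2]
gripper_width: 0.0702
```

View pics/w2c.png

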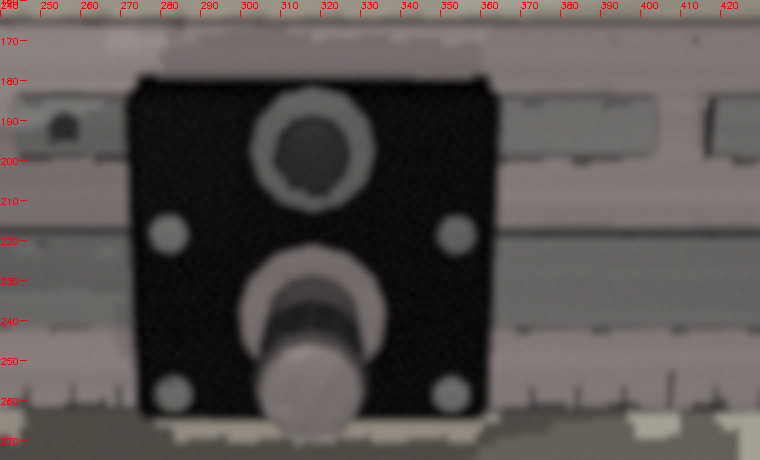

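apply_moves(
  slide=[
    [0,0,0],
    [0,0,0],
    [0,0,0],
    [0,0,0],
    [0,0,0],
    [0,0,0],
    [0,0,0],
    [0,0,0],
  ],
  turn=[
    [0,0,0],
    [0,0,0],
    [0,0,0],
    [0,0,0],
    [0,0,0],
    [0,0,0],
    [0,0,0],
    [0,0,0],
  ],
  jaw=[1,1,1,1,1,1,1,1],
  newtons=30,
)

```text
time_s: 8.25
tcp_pos: [0.5097, -0.1398, 0.0676]
eef_rot: [-180.0, 0.0, -6.2]
contact_force: [-1.0, -0.6, 0.1]
gripper_width: 0.0176
```

The post is gripped (17.6 mm opening). Sliding right.

apply_moves(
  slide=[
    [0,0.05,0],
    [0,0.1,0],
    [0,0.1,0],
    [0,0.1,0],
    [0,0.1,0],
    [0,0.1,0],
    [0,0.05,0],
    [0,0,0],
  ],
  turn=[
    [0,0,0],
    [0,0,0],
    [0,0,0],
    [0,0,0],
    [0,0,0],
    [0,0,0],
    [0,0,0],
    [0,0,0],
  ],
  jaw=[1,1,1,1,1,1,1,1],
)

```text
time_s: 9.05
tcp_pos: [0.5028, -0.2007, 0.0676]
eef_rot: [180.0, 0.0, -6.3]
contact_force: [-0.7, -0.2, 1.9]
gripper_width: 0.0174
```

apply_moves(
  slide=[
    [0,0.02,0],
    [0,0.02,0],
    [0,0,0],
  ],
  turn=[
    [0,0,0],
    [0,0,0],
    [0,0,0],
  ],
  jaw=[1,1,1],
)

```text
time_s: 9.35
tcp_pos: [0.5025, -0.2036, 0.0676]
eef_rot: [180.0, 0.0, -6.2]
contact_force: [-2.1, 0.1, 2.3]
gripper_width: 0.0178
```

apply_moves(
  slide=[
    [0,0.02,0],
    [0,0,0],
  ],
  turn=[
    [0,0,0],
    [0,0,0],
  ],
  jaw=[1,1],
)

```text
time_s: 9.55
tcp_pos: [0.5022, -0.2057, 0.0676]
eef_rot: [180.0, 0.0, -6.2]
contact_force: [-2.8, -2.5, 2.3]
gripper_width: 0.0174
```

apply_moves(
  slide=[
    [0,0.02,0],
    [0,0,0],
  ],
  turn=[
    [0,0,0],
    [0,0,0],
  ],
  jaw=[1,1],
)

```text
time_s: 9.75
tcp_pos: [0.502, -0.2079, 0.0676]
eef_rot: [180.0, 0.0, -6.2]
contact_force: [-2.8, -3.3, 1.8]
gripper_width: 0.0174
```

apply_moves(
  slide=[
    [0,0.01,0],
    [0,0,0],
  ],
  turn=[
    [0,0,0],
    [0,0,0],
  ],
  jaw=[1,1],
)

```text
time_s: 9.95
tcp_pos: [0.5019, -0.2091, 0.0676]
eef_rot: [180.0, 0.0, -6.2]
contact_force: [-3.4, -5.4, 0.6]
gripper_width: 0.0174
```

apply_moves(
  slide=[
    [0,0.01,0],
    [0,0,0],
  ],
  turn=[
    [0,0,0],
    [0,0,0],
  ],
  jaw=[1,1],
)

```text
time_s: 10.15
tcp_pos: [0.5018, -0.2099, 0.0676]
eef_rot: [180.0, 0.0, -6.2]
contact_force: [-3.8, -4.7, 2.2]
gripper_width: 0.0173
```

apply_moves(
  slide=[
    [0,0.01,0],
    [0,0,0],
  ],
  turn=[
    [0,0,0],
    [0,0,0],
  ],
  jaw=[1,1],
)

```text
time_s: 10.35
tcp_pos: [0.5017, -0.2105, 0.0676]
eef_rot: [180.0, 0.0, -6.2]
contact_force: [-4.7, -2.6, 3.7]
gripper_width: 0.0172
```

apply_moves(
  slide=[
    [0,0.01,0],
    [0,0,0],
  ],
  turn=[
    [0,0,0],
    [0,0,0],
  ],
  jaw=[1,1],
)

```text
time_s: 10.55
tcp_pos: [0.5017, -0.2112, 0.0676]
eef_rot: [-180.0, 0.0, -6.2]
contact_force: [-4.9, 1.2, 4.0]
gripper_width: 0.0174
```

```bash
python3 - <<'E'
from h import *
from plant import r
c=r.capture("wrist"); crop(c,200,120,200,150,4,"pics/w3.png")
c=r.capture("side"); crop(c,290,200,130,100,6,"pics/s3.png")
E
```

```text
(no output)
```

View pics/w3.png

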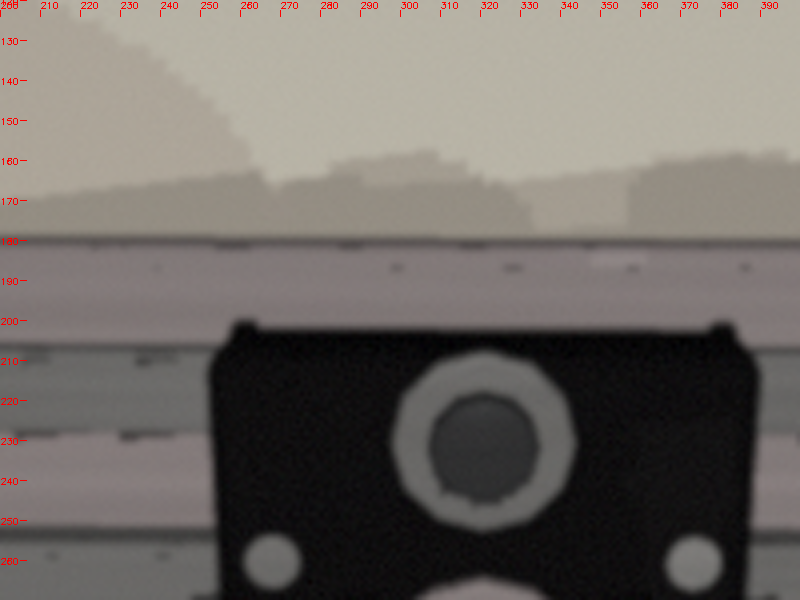

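View pics/s3.png

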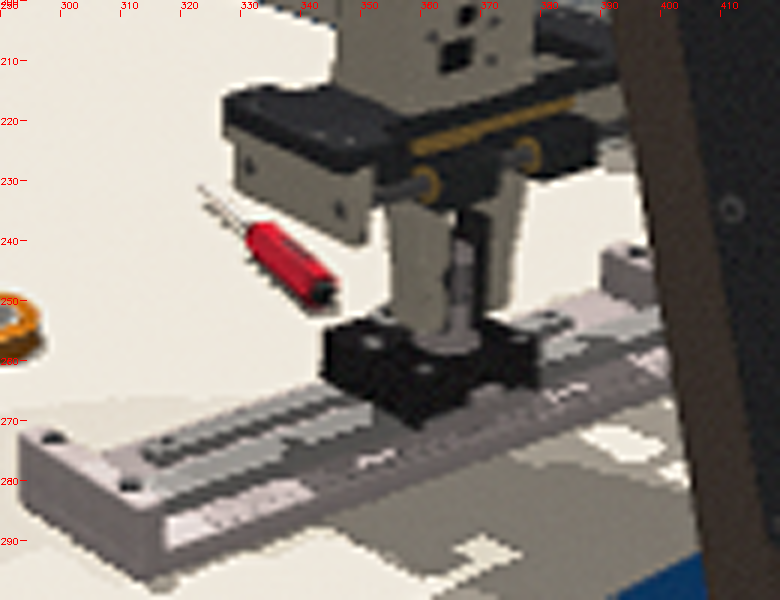

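The cap is at (320,232), just past the forward pull and resistance change. I'll check its height above the carriage top by depth, and compare it with before.

```bash
cat > capz.py <<'E'
from h import *
def f(c,cap,tops,rad):
    def z(u0,v0,rad):
        l=[]
        for v in range(v0-rad,v0+rad+1):
            for u in range(u0-rad,u0+rad+1):
                d=c["depth"][v,u]
                if d>0:
                    o,dd=ray(c,u,v); l.append((o+d*dd)[2])
        return np.median(l),np.std(l),len(l)
    print("cap",z(*cap,rad),"tops",[z(*t,rad) for t in tops])
E
python3 - <<'E'
from capz import *
from plant import r
f(pickle.load(open("w2.pkl","rb")),(318,198),[(285,200),(350,200)],4)
c=r.capture("wrist"); f(c,(320,232),[(275,232),(365,232)],6)
s=r.get_state(); print(s["time_s"],s["tcp_pos"],s["contact_force"])
E
```

```text
cap (np.float64(0.05089901088361587), np.float64(0.0006623806537488911), 81) tops [(np.float64(0.042846466291170004), np.float64(0.0007110452102054535), 81), (np.float64(0.042819620762436256), np.float64(0.0006056792080395153), 80)]
cap (np.float64(0.04881868439912332), np.float64(0.0005699224095347662), 169) tops [(np.float64(0.042859156400628845), np.float64(0.0005637335891034075), 168), (np.float64(0.04302986461500573), np.float64(0.0006218868147448434), 168)]
10.7 [ 0.50168454 -0.2111961   0.06755079] [-4.57362084  2.07268272  3.9788145 ]
```

apply_moves(
  slide=[
    [0,0.01,0],
    [0,0,0],
    [0,0,0],
  ],
  turn=[
    [0,0,0],
    [0,0,0],
    [0,0,0],
  ],
  jaw=[1,1,1],
)

```text
time_s: 11.0
tcp_pos: [0.5016, -0.2122, 0.0675]
eef_rot: [-180.0, 0.0, -6.2]
contact_force: [-6.1, 1.4, 3.8]
gripper_width: 0.0172
```

apply_moves(
  slide=[
    [0,0.01,0],
    [0,0,0],
    [0,0,0],
  ],
  turn=[
    [0,0,0],
    [0,0,0],
    [0,0,0],
  ],
  jaw=[1,1,1],
)

```text
time_s: 11.3
tcp_pos: [0.5014, -0.2132, 0.0675]
eef_rot: [-180.0, 0.0, -6.2]
contact_force: [-4.2, 1.3, 3.6]
gripper_width: 0.0173
```

```bash
python3 - <<'E'
from capz import *
from plant import r
c=r.capture("wrist"); f(c,(320,232),[(275,232),(365,232)],6)
s=r.get_state(); print(s["time_s"],s["tcp_pos"],s["contact_force"])
E
```

```text
cap (np.float64(0.048933824701737544), np.float64(0.0006161326496450832), 169) tops [(np.float64(0.04284622943143543), np.float64(0.000632772381062104), 168), (np.float64(0.04286776165446833), np.float64(0.0005712282914225786), 168)]
11.35 [ 0.50143224 -0.21317418  0.06752856] [-4.32984056  1.96202684  3.59797989]
```

The ball is seated: the cap went from 8.0 to 6.0 mm above the carriage top, and there is only friction force within the free play. Let it stand, then a last check of keys and bystanders.

apply_moves(
  slide=[
    [0,0,0],
    [0,0,0],
    [0,0,0],
    [0,0,0],
  ],
  turn=[
    [0,0,0],
    [0,0,0],
    [0,0,0],
    [0,0,0],
  ],
  jaw=[1,1,1,1],
)

```text
time_s: 11.75
tcp_pos: [0.5014, -0.2132, 0.0675]
eef_rot: [-180.0, 0.0, -6.2]
contact_force: [-5.8, 0.8, 3.5]
gripper_width: 0.0175
```

```bash
python3 - <<'E'
from capz import *
from plant import r
c=r.capture("wrist"); f(c,(320,232),[(275,232),(365,232)],6)
c=r.capture("side"); cv2.imwrite("pics/s4.png",c["pixels"])
s=r.get_state(); print(s["time_s"],s["tcp_pos"],s["contact_force"],s["gripper_width"])
E
```

```text
cap (np.float64(0.04882566324044771), np.float64(0.0005770455064556898), 169) tops [(np.float64(0.04295545661915247), np.float64(0.0006033945213157592), 168), (np.float64(0.04283632929034073), np.float64(0.000537934384180382), 167)]
11.85 [ 0.5014582  -0.21319876  0.06755336] [-4.68947671  0.63639071  3.98157441] 0.017602082129725416
```

View pics/s4.png

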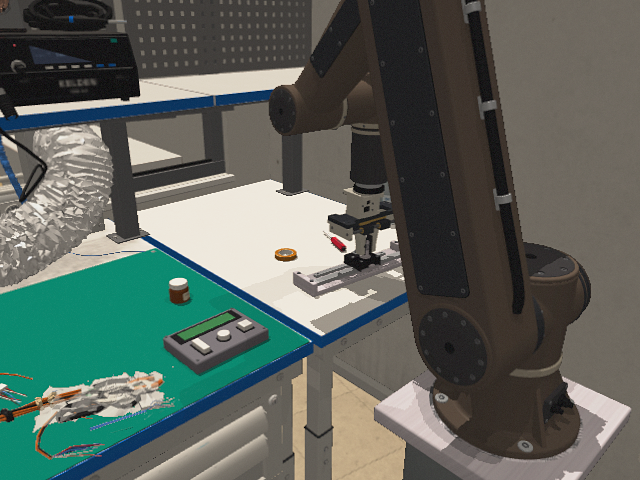

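The jar (178,291) and tape roll (286,255) are where they were, and the keys at (201,343), (223,333) and (245,323) are up. The carton is hidden behind the arm in this view, but the gripper never came near it.

```bash
python3 -c "
from plant import r
print(r.close_job())"
```

```text
the job is handed in; nothing more can be done
None
```

I pressed the round, square and bar keys in that order, then slid the carriage about 74 mm to the right into the notch. I handed the job in at 11.9 s with the post still gripped.

- **Keys:** Each was pressed with the closed fingertips and bottomed at 7, 14 and 6.5 N in turn. I lifted clear between presses, and the last side picture shows all three up.
- **Notch:** I felt a forward pull of about 5 N change to slight resistance. After that there was about 2 mm of easy movement at friction level only. The depth readings agree: the cap dropped from 8.0 to 6.0 mm above the carriage top, and the notch seen in the pictures was about 73 to 75 mm away. I did not push on to feel the 15 N resistance.
- **Grip:** The opening is 17.5 mm with 30 N commanded, the grasp point is 72.5 mm above the bench, and the position held still between the last readings.
- **Bystanders:** The jar and tape roll look unmoved in the last side picture. The arm hid the carton in that picture, so I did not check it at the end. The gripper did not go near it.

The force reading showed a steady offset of about -5 N in x and +4 N in z while gripping. I put it down to strain from the grip and left it.

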